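Pack a beacon bulb and snap its case shut with the bench pliers

ROBOT

A 6-joint arm with a two-finger parallel gripper is mounted at the origin on the work surface. World frame = base frame: x ahead of the robot, y to its left, z up, the work surface at z = 0. Lengths are in mm, angles in rad, forces in N, time in s.
With the tool pointing down it reaches from about 325 to 900 mm from the base axis. Payload 6.1 kg.
Tool frame: the origin (TCP) lies between the finger pads; the fingertips stand 25 mm ahead of it and the grasp point (between the pads) lies 6 mm ahead of it; z points along the fingers, y is the direction in which the jaws open and shut (so a half turn about z gives the same grasp; the last joint's range is limited). The gripper opens to 87 mm and grips with 3 to 60 N. Pads are 19 mm wide; open, the fingers measure 117 mm over their backs; the gripper's body (75 mm by 190 mm) begins 51 mm behind the grasp point.
Start: joints at [-1.352, 0.22, 1.526, -0, 1.395, -0.126], TCP at [211.248, -588.209, 247.538] pointing down, gripper open.
Joint ranges: [-2.98, 2.98], [-0.91, 2.08], [0.09, 2.57], [-1.24, 4.39], [0.2, 2.65], [-2.68, 2.68]. Speed limits (rad/s): [2.57, 2.57, 3.01, 3.14, 3.14, 3.14].

INTERFACE

Orientations are given as [roll, pitch, yaw] about the fixed x, y, z axes, in that order (R = Rz(yaw) Ry(pitch) Rx(roll)).
In Python, from cell import * gives the robot as it stands.
- The arm moves only by the tool move_arm, never from a script. Its arguments are lists of equal length, an entry for each row: "delta_pos": the shift along the world's x, y, z as a fraction of full scale, a list of three; "delta_rot": the turn, a rotation vector about the world's x, y, z as a fraction of full scale, a list of three; "grip": the opening, from 0 (shut) to 1 (fully open). In form: {"delta_pos": [[dx, dy, dz], ...], "delta_rot": [[rx, ry, rz], ...], "grip": [grip, ...]}. A call has 1 to 10 rows; each row shifts and turns the commanded pose from where the row before left it; what a row does not reach is not made up. Full scale, the value 1, is 15 cm for a shift and 0.5 rad for a turn. A row lasts 1/10 s, in which the tool goes at most 50 mm and 8.59 degrees, less where a joint would pass 70% of its speed; a pose out of reach is approached as far as the arm can. A call with a number of a shift or a turn outside -1 to 1 is refused whole. A call with a gripper value outside its range is refused whole. The fingers move at their own pace and stop on an object; "grip_force" is the grip in N (left out, the last holds). Time passes only in rows, so rows that do not move let the fingers close. It gives the time, the measured TCP pose, the force and the opening at its end, in the units of the state.
- get_obs(): the state, without advancing time (a new reading comes with each control period).
- snapshot(name): name is "scene" or "top"; returns (picture, depth): 420x560x3 uint8, red, green, blue; 420x560 float32, mm along the optical axis (not along the pixel's ray), 0 where there is no reading.
- camera_params(name): a dict with "vertical_fov" (degrees; the focal length in pixels is half the picture's height over the tangent of half this angle, whatever the lens; pixels are square), "cx", "cy" (the principal point, pixels), "rvec" (rotation vector, rad) and "tvec" (3), from world to camera coordinates, as OpenCV has them. Camera axes: x right, y down, z forward; pixel columns grow to the right and rows downward; lengths in mm; the calibration is good to about 2 mm. A picture is of the moment at which its call begins. camera_params takes no time and is no camera call.
- hand_in(): hands the job in, once; it reports no verdict.
The state is a dict: "t": time; "joints": joint angles; "joint_velocities": joint speeds; "effort": joint torques, N m; "tool_pos": TCP position; "eef_rot": TCP orientation; "wrist_force": force on the tool from outside, world axes, zero at the start; "wrist_torque": the same for the moment, N m; "grip_width": opening from 0.0 (shut) to 1.0 (fully open).
Only numpy, scipy, OpenCV 4.12 (cv2) and the standard library are available. Lean on these libraries where they do the work, as an engineer would, in place of code of your own. Each camera call takes 0.05 s, during which the arm holds its last target. There are 200 camera calls.

TASK

Lay the amber bulb gently in the dimpled pocket of the open lamp case, with its brass neck in the saddle, then swing the green lid shut over it. Slide the closed case along its channel until it is fully home against the orange stop, then press the red upper handle of the bench pliers down until the press stud on the case snaps down, and let the handle spring back up. Only the pliers may snap the stud; leave the white bulb and everything else on the bench where they are, and do not grip harder than needed or knock or drop the amber bulb.

Things in the scene. Friction and masses are not known exactly. Their poses are not given: they have to be found in the camera images.
- amber_neck (a point): The end of the amber bulb's brass neck, on its axis, 62 mm from the globe's centre.
- amber_bulb: Fragile bulb to pack, 60 g: amber glass globe 50 mm in diameter, brass neck 26 mm in diameter, 87 mm long overall. Lies on its side in one of the two like cradles of the cardboard stock tray (which one varies). Origin: globe centre. Its x axis runs from neck to globe; the neck spans 22 to 62 mm towards -x. It may roll about x. 20 to 30 N across the globe at its centre carries it.
- stock_tray: Fixed cardboard tray 120 (x) by 190 (y) mm, rim 14 mm high; origin on the table under its centre. Two cradles at x = 18 mm, y = +-46 mm, each a raised cup 46 mm square with a dimple for the globe and a saddle for the neck (towards -x). Globes' centres are 37.5 mm above the table, 33 mm above the tray floor; on both sides (y) of each cup there is room for fingers down to the floor.
- white_bulb: The other bulb in the stock tray, same shape, size and axes, but opal white; 92 mm from the amber one, centre to centre. Leave it alone.
- case: Lamp case, loose, 0.6 kg with lid: black open box 112 (x) by 114 (y) by 40 mm high, walls 4 mm, green lid hinged on its -y rim. Origin: centre of the underside, 6 mm above the table on the station's plate. Stands in the station's channel; pushed at its rear (-x) face along +x it slides with 4 to 8 N. A tongue 40 mm wide sticks out 33 mm from its +y side, 33 mm above the underside.
- pocket (a point): Where the globe's centre belongs in the case: over the grey dimpled cup (46 mm square, finger room on both y sides down to 33 mm below this point), 18 mm to +x of the case's origin, 37.5 mm above its underside. The neck lies towards -x of the case, in a saddle with cheeks 30 mm apart. Axes as the case's.
- lid (a joint): Green lid, rad: 0 shut, 1.75 fully open (start), leaning a little back over the -y side. Hinge along case x, 57 mm to -y of the case's origin, 41 mm above its underside. A shell 112 by 114 by 28 mm, 0.12 kg, free and damped: pushed from behind towards +y past about 1.3 rad it falls shut by itself in about a second.
- lid_edge (a point): Middle of the lid's free edge, on its outer face: 114 mm from the hinge, 28 mm out from the rim plane. Lid fully open: about 154 mm above the table and 105 mm to -y of the case's origin. The tongue with the stud reaches 31 mm beyond the edge: it rises to 192 mm as the lid passes upright.
- stud (a joint): Press stud, m: 0 up, 0.008 snapped down. Round steel button, 20 mm in diameter, on the lid's tongue, 12 mm proud when up. Needs about 18 N, gives way at 4.5 mm, then stays down by itself. Only the pliers' jaw may press it.
- stud_top (a point): Centre of the stud's top face. Lid shut, stud up: 77 mm to +y of the case's origin, 58 mm above its underside.
- station: Fixed plate, 6 mm thick, with channel and bench-held pliers. Origin: on the table, under where the case's origin ends. Channel along x: two rails 22 mm high, 118 mm apart, from 188 mm behind to 52 mm ahead; open behind (-x), orange stop ahead. Pliers lie along +y: jaw pad over x 0, y 77 mm, 74 mm above the table; jaw 22 mm wide, from y 64 to 152 mm, up to 92 mm high.
- case_home (a point): Where the case's origin is when it is fully home against the stop: in the station's frame x 0, y 0, 6 mm up; axes as the station's.
- handle (a joint): Upper handle of the pliers, rad: 0 up, 0.54 fully down at its end stop. Pressing it closes the jaw by a compound linkage; the jaw meets the stud at about 0.30, the stud snaps at about 0.44. Pressed at handle_top: 3 N at first, about 12 N at most before the snap. It springs up when let go.
- handle_top (a point): Point to press: on the upper face of the red grip (30 mm wide, 100 mm long), 105 mm from the handle's hinge. The hinge runs along station x, at station y = 165 mm, 82 mm above the table. Up, the handle slopes up 0.45 rad towards station +y; the point sinks about 50 mm when fully down.
- carton_blue: Bystander: white carton 100 x 70 x 60 mm with a blue band; origin under its centre.
- carton_brown: Bystander: brown carton 120 x 80 x 70 mm; origin under its centre.
- filter: Bystander: white oil filter can, 76 mm in diameter, 101 mm high; origin under its centre.
- jar: Bystander: jar 60 mm in diameter, 85 mm high; origin under its centre.
- screwdriver: Bystander: screwdriver 190 mm long, lying on the left.
Mind the look-alikes: they are no part of the job. Of the things like the case, leave any that is pink or turquoise; of the rest the larger one is meant.

How it is judged (in metres and radians):
On the way, in this order (a step that is already met when the one before it is completed fails the run):
1. the amber bulb lies in the pocket of the case, neck in its saddle, and is let go (distance between amber_bulb and pocket below 0.006 m and angle between the x axis of amber_bulb and the x axis of case, either way round below 0.2 rad and x of amber_neck in the frame of pocket below -0.04 m and contact force between the fingers and amber_bulb below 0.1 N), for 0.2 s.
2. the lid is shut over the bulb (distance between amber_bulb and pocket below 0.006 m and angle between the x axis of amber_bulb and the x axis of case, either way round below 0.2 rad and x of amber_neck in the frame of pocket below -0.04 m and value of joint lid below 0.06 rad), for 0.2 s.
3. the closed case is fully home against the stop, the stud still up (all of step 2 and x of case in the frame of case_home between -0.006 and 0.006 m and y of case in the frame of case_home between -0.008 and 0.008 m and z of case in the frame of case_home below 0.005 m and value of joint stud below 0.002 m), for 0.2 s.
4. the pliers' handle is on its way down, the stud still up (x of case in the frame of case_home between -0.006 and 0.006 m and y of case in the frame of case_home between -0.008 and 0.008 m and z of case in the frame of case_home below 0.005 m and value of joint handle above 0.15 rad and value of joint stud below 0.002 m), for 0.02 s.
5. the stud snaps down under the pliers (x of case in the frame of case_home between -0.006 and 0.006 m and y of case in the frame of case_home between -0.008 and 0.008 m and z of case in the frame of case_home below 0.005 m and value of joint handle above 0.35 rad and value of joint stud above 0.0055 m), for 0.05 s.
At the end, for the whole second after the job is handed in: Amber bulb in the pocket (6 mm, 0.2 rad, neck in saddle); lid shut (0.06 rad); case home (6 mm along, 8 mm across, flat) and at rest; stud snapped down (over 5.5 mm); handle back up (below 0.08 rad); white bulb in its cradle (10 mm) (all of step 2 and x of case in the frame of case_home between -0.006 and 0.006 m and y of case in the frame of case_home between -0.008 and 0.008 m and z of case in the frame of case_home below 0.005 m and value of joint stud above 0.0055 m and value of joint handle below 0.08 rad and linear speed of case below 0.02 m/s and distance of white_bulb from where it was at the start of the episode below 0.01 m); the robot touches nothing.
It fails at once if the amber bulb is knocked or pressed hard against the stock tray (over 60 N) or dropped on the bench (contact force between amber_bulb and stock_tray above 60 N or height (world z) of amber_bulb below 0.03 m).
It fails at once if the amber bulb is knocked or dropped against the case (over 25 N) (contact force between amber_bulb and case above 25 N).
It fails at once if the amber bulb is squeezed hard (over 120 N in all) (contact force between the fingers and amber_bulb above 120 N).
It fails at once if the white bulb is moved by over 20 mm (distance of white_bulb from where it was at the start of the episode above 0.02 m).
It fails at once if a bystander is moved by over 30 mm (distance of any of carton_blue, carton_brown, filter, jar, screwdriver from where it was at the start of the episode above 0.03 m).
It also fails if it takes over 72 s, if anything falls off the work surface, if the arm or the gripper's body presses on something with over 40 N, if the wrist force passes 120 N, or if a joint passes its speed limit or range.

## Working session

There is one attempt and no reset: what is moved stays moved. The work goes in short steps, Python scripts to look and compute and a tool call to move; the robot and the scene stay as the last step left them, time stands still between calls to the robot, and variables do not carry over. Pictures are saved under pics/ and viewed, about 8 in all and at most 12, crops included, and the job is handed in when it is done.

Besides the shell and the picture viewer there is one more tool, called after "Emit:" as name(argument=value, ...), one argument or row to a line, values as JSON. move_arm: Moves the arm, as the interface text tells. Shift numbers are shares of 15 cm and turn numbers shares of 0.5 rad, none past 1 either way. Its arguments: {"type":"object","properties":{"delta_pos":{"type":"array"},"delta_rot":{"type":"array"},"grip":{"type":"array"},"grip_force":{"type":"number"}},"required":["delta_pos","delta_rot","grip"]}

```bash
mkdir -p pics; ls
cat > h.py <<'E'
from cell import *
import numpy as np, cv2
def cam(n):
    p=camera_params(n); f=210/np.tan(np.radians(p["vertical_fov"])/2)
    R,_=cv2.Rodrigues(np.array(p["rvec"],float)); return f,p["cx"],p["cy"],R,np.array(p["tvec"],float).ravel(),p
def ray(n,u,v,z):
    f,cx,cy,R,t,p=cam(n); d=R.T@np.array([(u-cx)/f,(v-cy)/f,1]); c=-R.T@t
    return c+d*(z-c[2])/d[2]
def cloud(n,dep):
    f,cx,cy,R,t,p=cam(n); v,u=np.mgrid[:420,:560]
    P=np.stack([(u-cx)/f*dep,(v-cy)/f*dep,dep],-1); return (P-t)@R
def proj(n,X):
    f,cx,cy,R,t,p=cam(n); q=R@np.array(X,float)+t; return q[0]/q[2]*f+cx,q[1]/q[2]*f+cy
E
python3 - <<'E'
from h import *
for n in("scene","top"):
    im,d=snapshot(n); cv2.imwrite(f"pics/{n}0.png",im[:,:,::-1]); np.savez(f"{n}0.npz",im=im,d=d); print(camera_params(n)); print((d==0).mean())
print(get_obs())
E
```

```text
pics
{'vertical_fov': 50.4490574519447, 'cx': 277.85126803018346, 'cy': 208.06835920149885, 'rvec': array([ 2.47592821,  0.85328705, -0.22472219]), 'tvec': array([-453.50336284, -226.86319573, 1443.29558257])}
0.004124149659863945
{'vertical_fov': 57.18639631313722, 'cx': 278.0382638527938, 'cy': 218.68523618790238, 'rvec': array([ 2.15932864, -2.10900506,  0.18480749]), 'tvec': array([  -5.7546361 ,  565.47724544, 1025.01490968])}
0.004204931972789116
{'t': 0.1, 'joints': array([-1.35212337e+00,  2.21160557e-01,  1.52750455e+00,  6.47143301e-06,
        1.39471930e+00, -1.26096340e-01]), 'joint_velocities': array([ 0.00110125, -0.0013348 , -0.00317225, -0.00017362, -0.00077998,
       -0.00125819]), 'effort': array([ 2.54346844e-03, -4.95942271e+01, -3.88519764e+01,  7.01977545e-02,
        5.14897099e-02, -4.60190938e-05]), 'tool_pos': array([ 211.12277933, -587.70361227,  246.53423562]), 'eef_rot': array([-3.13981593e+00, -2.31653950e-04,  3.44767956e-01]), 'wrist_force': array([-0.1660928 ,  0.13455546,  0.16733271]), 'wrist_torque': array([ 0.02011387,  0.00728051, -0.01332583]), 'grip_width': 0.9984801437071391}
```

View pics/top0.png

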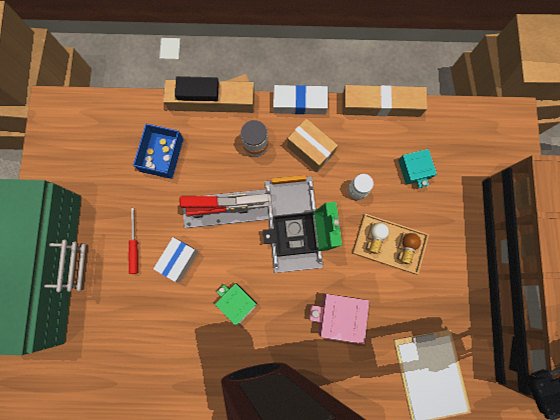

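View pics/scene0.png

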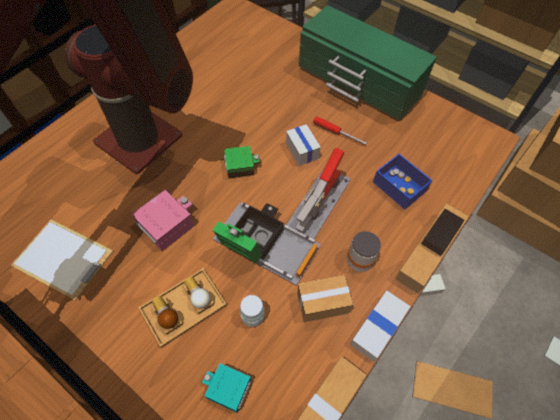

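The top view shows the open black case with its green lid at (300,232), the orange stop at (290,180) and the red handle at (200,204). The amber bulb is at (411,242) and the white one at (378,232). The pink, turquoise and small green cases are decoys.

```bash
cat > m.py <<'E'
from h import *
from scipy.optimize import least_squares
import sys
tag=sys.argv[1] if len(sys.argv)>1 else "0"
def sph(P):
    r=least_squares(lambda c:np.linalg.norm(P-c,axis=1)-25,P.mean(0)-[0,0,15],loss="soft_l1"); return r.x,np.abs(r.fun).mean()
for n in("scene","top"):
    z=np.load(f"{n}{tag}.npz"); im,d=z["im"],z["d"]; W=cloud(n,d); hsv=cv2.cvtColor(im,cv2.COLOR_RGB2HSV).astype(int)
    H,S,V=hsv[...,0],hsv[...,1],hsv[...,2]; X,Y,Z=W[...,0],W[...,1],W[...,2]; ok=d>0
    print(n,"table z",np.median(Z[ok&(abs(Z)<15)]))
    tr=ok&(X>330)&(X<620)&(Y<-300)&(Y>-620)
    # high points in tray area
    u=np.argwhere(tr&(Z>42)&(Z<70)); 
    if len(u):
        lab,k=None,None
        m=(tr&(Z>42)&(Z<70)).astype(np.uint8); c,l,st,ce=cv2.connectedComponentsWithStats(m)
        for i in range(1,c):
            if st[i,4]>30:
                P=W[l==i]; print(" blob",st[i].tolist(),P.mean(0).round(1),"col",im[l==i].mean(0).round(),sph(P)[0].round(1),sph(P)[1].round(2))
    def rect(m,name):
        m=cv2.morphologyEx(m.astype(np.uint8),cv2.MORPH_OPEN,np.ones((2,2))); c,l,st,ce=cv2.connectedComponentsWithStats(m)
        for i in range(1,c):
            if st[i,4]>60:
                P=W[l==i]; r=cv2.minAreaRect(P[:,:2].astype(np.float32)); print(" ",name,st[i].tolist(),np.round(r[0],1),np.round(r[1],1),round(r[2],2),"z",np.percentile(P[:,2],[5,50,95]).round(1))
    rect(ok&((H<8)|(H>174))&(S>190)&(V>120)&(Y>-200),"red")
    rect(ok&(H>8)&(H<22)&(S>200)&(V>150)&(X>500)&(X<800)&(Y>-300)&(Y<200)&(Z>8),"orange")
    rect(ok&(H>50)&(H<75)&(S>120)&(Y>-400)&(X<700),"green")
    rect(ok&(S<60)&(V>60)&(Z>2)&(Z<12)&(X>350)&(X<750)&(Y<100)&(Y>-300),"plate")
    rect(ok&(S<90)&(Z>14)&(Z<27)&(X>350)&(X<750)&(Y<150)&(Y>-300),"rail")
    rect(ok&(Z>41)&(Z<51)&(X>350)&(X<620)&(Y<100)&(Y>-300),"rim")
E
python3 m.py
```

```text
scene table z -0.3059124825386412
 blob [152, 296, 25, 33, 446] [ 503.1 -363.7   51.8] col [136.  88.  38.] [ 507.7 -365.1   38.2] 6.07
  red [315, 118, 27, 16, 169] [460.8 408.8] [89.6 35. ] 19.17 z [14.  22.1 27.2]
  red [322, 150, 23, 33, 333] [721.9 -61.1] [ 45.5 907. ] 23.8 z [ 40.5 126.2 147.6]
  green [226, 148, 34, 23, 561] [ 621.8 -133.3] [ 96.9 899. ] 47.29 z [31.  47.2 50.9]
  green [214, 223, 44, 31, 592] [ 690.7 -289.7] [103.3 579.4] 42.88 z [ 83.1 154.9 160.6]
  plate [228, 208, 19, 19, 157] [ 665.8 -246.3] [ 55.1 679.4] 45.04 z [ 1.8  6.  46. ]
  plate [290, 212, 11, 18, 90] [ 751.6 -184.2] [ 25.5 663.5] 33.83 z [ 1.9  6.9 89. ]
  plate [304, 220, 18, 20, 203] [ 766.9 -187.3] [ 46.2 641.3] 25.47 z [0.1 5.4 9.9]
  plate [265, 230, 48, 56, 1280] [ 737.2 -229.5] [119.2 594.3] 27.11 z [ 2.1  5.8 10. ]
  rail [284, 226, 31, 18, 108] [ 786.1 -195.5] [ 86.1 604.1] 35.34 z [11.  19.9 25.1]
  rail [254, 228, 16, 9, 68] [540.9 -29. ] [42.4 24.5] 32.03 z [11.9 20.7 28.2]
  rail [260, 259, 33, 21, 127] [638.4 -88.7] [98.2 15.6] 5.87 z [ 9.5 20.5 25.5]
  rim [246, 205, 32, 15, 160]
[... 826 characters left out ...]
 -39.8] [299.3 136.8] 6.76 z [ 2.4  5.9 19.4]
  plate [249, 190, 20, 6, 81] [637.9  65.1] [33.5 56.4] 6.55 z [ 3.1  6.8 91.6]
  plate [248, 207, 24, 16, 270] [492.1  52. ] [224.6  67. ] 7.17 z [0.5 5.3 9.8]
  plate [275, 254, 49, 20, 647] [443.1 -46.1] [ 71.4 144.2] 20.56 z [0.8 5.3 9. ]
  rail [311, 182, 6, 30, 80] [529.1 -57.9] [ 39.1 316.4] 72.29 z [ 1.  21.2 49.9]
  rail [274, 244, 5, 24, 61] [465.2  10.5] [64.8  7.1] 7.13 z [ 2.7 20.4 25. ]
  rim [314, 213, 15, 36, 336] [ 533.6 -111.7] [105.   30.3] 7.29 z [45.  48.8 56. ]
  rim [372, 225, 12, 29, 141] [ 439.2 -148.6] [ 72.6 325.5] 31.79 z [21.8 47.2 53.2]
  rim [264, 230, 15, 15, 170] [459.2  20.4] [151.2  38.1] 5.45 z [ 7.6 43.6 48.1]
```

Run:
```python
from h import *
im=np.load("top0.npz")["im"][165:285,175:365,::-1]
im=cv2.resize(im,None,fx=4.2,fy=4.2,interpolation=cv2.INTER_CUBIC)
for i,u in enumerate(range(175,365,10)): cv2.putText(im,str(u),(int((u-175+.5)*4.2),8),0,.3,(255,255,255)); cv2.line(im,(int((u-175+.5)*4.2),10),(int((u-175+.5)*4.2),14),(255,255,255))
for v in range(170,285,10): cv2.putText(im,str(v),(0,int((v-165+.5)*4.2)),0,.3,(255,255,255)); cv2.line(im,(20,int((v-165+.5)*4.2)),(25,int((v-165+.5)*4.2)),(255,255,255))
cv2.imwrite("pics/crop1.png",im)
for n in("scene","top"):
    z=np.load(f"{n}0.npz"); im,d=z["im"],z["d"]; W=cloud(n,d); H,S,V=[a.astype(int) for a in cv2.split(cv2.cvtColor(im,cv2.COLOR_RGB2HSV))]
    X,Y,Z=W[...,0],W[...,1],W[...,2]
    box=(X>380)&(X<600)&(Y<-180)&(Y>-480)
    for name,m in(("amber",box&(H<16)&(S>170)&(Z>40)&(Z<66)),("white",box&(S<50)&(V>130)&(Z>40)&(Z<66)),("brass",box&(Z>36)&(Z<56)&(H>16)&(H<28)&(S>110))):
        c,l,st,ce=cv2.connectedComponentsWithStats(m.astype(np.uint8))
        for i in range(1,c):
            if st[i,4]>25:
                P=W[l==i]; med=np.median(P,0); P=P[np.linalg.norm(P-med,axis=1)<40]
                from scipy.optimize import least_squares
                r=least_squares(lambda c:np.linalg.norm(P-c,axis=1)-25,med-[0,0,15],loss="soft_l1")
                print(n,name,st[i].tolist(),ce[i].round(1),med.round(1),r.x.round(1),np.abs(r.fun).mean().round(2))
```

```text
scene amber [158, 309, 20, 20, 291] [167.3 318.2] [ 519.3 -367.8   54.6] [ 512.8 -366.9   36.3] 1.32
scene white [191, 287, 18, 20, 284] [199.  296.9] [ 543.9 -280.1   54.4] [ 539.2 -278.1   36.7] 1.23
scene brass [184, 277, 14, 15, 123] [190.1 283.3] [ 497.4 -266.1   46.9] [ 497.3 -266.1   24.6] 2.01
scene brass [152, 296, 14, 16, 132] [158. 303.] [ 470.9 -353.6   47.2] [ 469.9 -353.4   24.9] 1.93
top amber [403, 234, 18, 16, 207] [411.7 240.9] [ 510.8 -360.3   55.4] [ 512.5 -366.3   36.4] 1.32
top white [372, 223, 17, 18, 223] [380.  231.1] [ 536.4 -273.7   55. ] [ 538.9 -278.3   36.5] 1.24
top brass [370, 239, 12, 15, 127] [375.6 245.8] [ 496.  -263.2   46.9] [ 496.9 -266.1   25.5] 2.28
top brass [402, 249, 12, 15, 123] [407.4 256.2] [ 470.1 -349.8   46.6] [ 470.5 -356.2   25.6] 2.12
```

View pics/crop1.png

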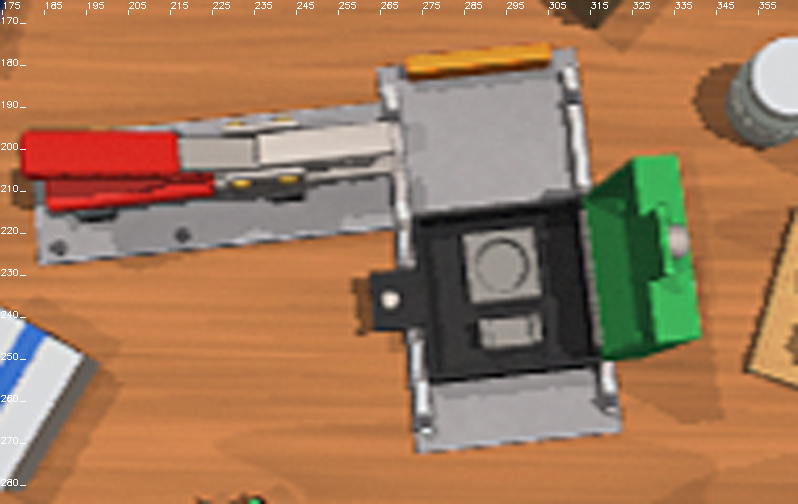

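Run:
```python
from h import *
z=np.load("top0.npz"); d=z["d"]; W=cloud("top",d)
def px(a,b): return 175+a/4.2-.5,165+b/4.2-.5
P={}
for k,(a,b,h) in dict(pTL=(377,68,6),pTR=(577,48,6),pBR=(621,432,6),pBL=(418,452,6),cup1=(464,231,26),cup2=(537,228,26),cup3=(541,298,26),cup4=(470,303,26),dimple=(502,265,24),
  caseFL=(414,213,46),caseFR=(585,197,46),caseBL=(429,380,46),caseBR=(600,362,46),tsock=(390,299,42),stopL=(405,78,22),stopR=(551,62,22),hT=(20,150,150),hTb=(180,153,110)).items():
    u,v=px(a,b); P[k]=ray("top",u,v,h); print(k,round(u,1),round(v,1),P[k].round(1),"depth pt",np.median(W[int(v+.5)-1:int(v+.5)+2,int(u+.5)-1:int(u+.5)+2].reshape(-1,3),0).round(1))
for a,b in(("pBL","pTL"),("pBR","pTR"),("pTR","pTL"),("pBR","pBL"),("caseBL","caseFL"),("caseBR","caseFR"),("caseFR","caseFL"),("caseBR","caseBL"),("cup3","cup2"),("cup4","cup1"),("stopR","stopL")):
    q=P[b]-P[a]; print(a,b,np.hypot(*q[:2]).round(1),np.degrees(np.arctan2(q[1],q[0])).round(2))
print("handle pts")
H,S,V=[a.astype(int) for a in cv2.split(cv2.cvtColor(z["im"],cv2.COLOR_RGB2HSV))]
m=((H<8)|(H>174))&(S>190)&(V>120)&(W[...,2]>60)&(W[...,1]<350)&(W[...,1]>100)
Q=W[m]; 
for lo in range(100,320,20):
    s=Q[(Q[:,1]>=lo)&(Q[:,1]<lo+20)]
    if len(s)>5: print(lo,len(s),np.median(s,0).round(1),np.percentile(s[:,0],[5,95]).round(1))
```

```text
pTL 264.3 180.7 [685.2  50.7   6. ] depth pt [6.852e+02 5.170e+01 3.000e-01]
pTR 311.9 175.9 [703.1 -89.4   6. ] depth pt [ 7.046e+02 -9.030e+01 -5.000e-01]
pBR 322.4 267.4 [ 435.7 -121.4    6. ] depth pt [ 436.7 -120.6    3.6]
pBL 274.0 272.1 [419.1  15.3   6. ] depth pt [419.6  15.5  -1.1]
cup1 285.0 219.5 [567.4 -12.2  26. ] depth pt [568.4 -12.6   9.3]
cup2 302.4 218.8 [570.6 -61.6  26. ] depth pt [572.4 -61.6  11.6]
cup3 303.3 235.5 [522.9 -64.9  26. ] depth pt [524.7 -64.2  12.5]
cup4 286.4 236.6 [518.4 -17.2  26. ] depth pt [519.2 -16.4   9.1]
dimple 294.0 227.6 [545.  -38.4  24. ] depth pt [545.5 -38.9  13.1]
caseFL 273.1 215.2 [575.3  21.7  46. ] depth pt [583.2  22.4   8.2]
caseFR 313.8 211.4 [588.9 -92.   46. ] depth pt [589.4 -92.5  48. ]
caseBL 276.6 255.0 [464.6   9.1  46. ] depth pt [466.5   8.1  19.6]
caseBR 317.4 250.7 [ 479.  -102.7   46. ] depth pt [ 478.9 -103.    42.1]
tsock 267.4 235.7 [517.8  36.1  42. ] depth pt [516.2  37.   46.3]
stopL 270.9 183.1 [674.2  30.6  22. ] depth pt [676.8  30.7   7. ]
stopR 305.7 179.3 [688.  -70.1  22. ] depth pt [689.8 -72.1  10.1]
hT 179.3 200.2 [589.5 259.  150. ] depth pt [619.6 299.3   0. ]
hTb 217.4 200.9 [598.6 169.  110. ] depth pt [599.  170.4 107.1]
pBL pTL 268.4 7.57
pBR pTR 269.4 6.81
pTR pTL 141.3 97.3
pBR pBL 137.7 96.91
caseBL caseFL 111.4 6.5
caseBR caseFR 110.4 5.54
caseFR caseFL 114.5 96.81
caseBR caseBL 112.7 97.35
cup3 cup2 47.8 3.94
cup4 cup1 49.2 5.85
stopR stopL 101.6 97.85
handle pts
160 40 [595.8 175.2 112.8] [584.5 608.3]
180 82 [594.6 190.  119.1] [583.2 606.7]
200 92 [592.1 210.5 128.5] [581.  606.2]
220 92 [590.4 229.8 139.3] [578.4 604. ]
240 86 [588.5 248.7 146.7] [576.1 601.4]
```

Emit:
move_arm(
  delta_pos=[
    [0.2, 0.147, -0.065],
    [0.2, 0.147, -0.065],
    [0.2, 0.147, -0.065],
    [0.2, 0.147, -0.065],
    [0.2, 0.147, -0.065],
    [0.2, 0.147, -0.065],
    [0.2, 0.147, -0.065],
    [0.2, 0.147, -0.065],
    [0.2, 0.147, -0.065],
    [0.2, 0.147, -0.065],
  ],
  delta_rot=[
    [0, 0, -0.13],
    [0, 0, -0.13],
    [0, 0, -0.13],
    [0, 0, -0.13],
    [0, 0, -0.13],
    [0, 0, -0.13],
    [0, 0, -0.12],
    [0, 0, -0.12],
    [0, 0, -0.12],
    [0, 0, -0.13],
  ],
  grip=[1, 1, 1, 1, 1, 1, 1, 1, 1, 1],
  grip_force=25,
)

```text
t: 1.1
tool_pos: [512.1, -366.4, 149.2]
eef_rot: [-3.141, 0.001, -0.293]
wrist_force: [-0.0, -0.0, 0.5]
grip_width: 1.002
```

Run:
```python
from h import *
o=get_obs(); print(o["t"],o["tool_pos"],o["eef_rot"])
for n in("scene","top"):
    im,d=snapshot(n); np.savez(f"{n}1.npz",im=im,d=d)
    u,v=map(int,proj(n,o["tool_pos"])); print(n,u,v)
    c=im[max(0,v-100):v+80,max(0,u-100):u+100,::-1]; cv2.imwrite(f"pics/{n}1.png",cv2.resize(c,(400,int(c.shape[0]*400/c.shape[1]))))
a,b=[cv2.imread(f"pics/{n}1.png") for n in("scene","top")]
k=min(len(a),len(b)); cv2.imwrite("pics/both1.png",np.hstack([a[:k],b[:k]]))
```

```text
1.1 [ 512.11733308 -366.41780125  149.18854553] [-3.14127599e+00  6.78811985e-04 -2.92756022e-01]
scene 156 303
top 427 236
```

View pics/both1.png

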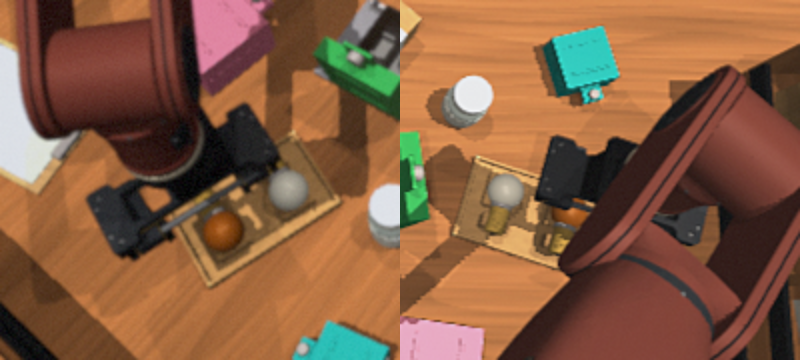

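Both views confirm that the gripper body is wide along the jaw direction, so it would hit the open lid if I placed the bulb vertically. I'll grip the globe near the fingertips and tilt for the placing.

Emit:
move_arm(
  delta_pos=[
    [0, 0, -0.2],
    [0, 0, -0.2],
    [0, 0, -0.15],
    [0, 0, -0.08],
    [0, 0, 0],
    [0, 0, 0],
    [0, 0, 0],
    [0, 0, 0],
    [0, 0, 0],
    [0, 0, 0],
  ],
  delta_rot=[
    [0, 0, 0],
    [0, 0, 0],
    [0, 0, 0],
    [0, 0, 0],
    [0, 0, 0],
    [0, 0, 0],
    [0, 0, 0],
    [0, 0, 0],
    [0, 0, 0],
    [0, 0, 0],
  ],
  grip=[1, 1, 1, 1, 1, 0.68, 0.6, 0.5, 0.4, 0.3],
  grip_force=25,
)

```text
t: 2.2
tool_pos: [511.5, -367.9, 56.2]
eef_rot: [3.141, -0.001, -0.29]
wrist_force: [-0.2, -0.1, 0.6]
grip_width: 0.628
```

Emit:
move_arm(
  delta_pos=[
    [0, 0, 0],
    [0, 0, 0],
    [0, 0, 0],
    [0, 0, 0],
  ],
  delta_rot=[
    [0, 0, 0],
    [0, 0, 0],
    [0, 0, 0],
    [0, 0, 0],
  ],
  grip=[0.3, 0.3, 0.3, 0.3],
)

```text
t: 2.6
tool_pos: [511.9, -366.4, 56.0]
eef_rot: [-3.139, -0.0, -0.29]
wrist_force: [1.0, 5.1, 3.2]
grip_width: 0.56
```

Emit:
move_arm(
  delta_pos=[
    [0, 0, 0.02],
    [0, 0, 0.05],
    [0, 0, 0.1],
    [0, 0, 0.2],
    [0, 0, 0.2],
    [0, 0, 0.2],
  ],
  delta_rot=[
    [0, 0, 0],
    [0, 0, 0],
    [0, 0, 0],
    [0, 0, 0],
    [0, 0, 0],
    [0, 0, 0],
  ],
  grip=[0.3, 0.3, 0.3, 0.3, 0.3, 0.3],
)

```text
t: 3.2
tool_pos: [511.2, -368.1, 173.6]
eef_rot: [3.141, -0.001, -0.291]
wrist_force: [0.2, -0.5, 0.2]
grip_width: 0.558
```

```bash
cat > b.py <<'E'
from h import *
from scipy.optimize import least_squares
import sys
o=get_obs(); T=o["tool_pos"]; print(o["t"],T.round(1),o["eef_rot"].round(3),o["wrist_force"].round(1),o["grip_width"])
for n in("scene","top"):
    im,d=snapshot(n); np.savez(f"{n}2.npz",im=im,d=d); cv2.imwrite(f"pics/{n}_{sys.argv[1]}.png",im[:,:,::-1])
    W=cloud(n,d); H,S,V=[a.astype(int) for a in cv2.split(cv2.cvtColor(im,cv2.COLOR_RGB2HSV))]
    near=(np.linalg.norm(W-T,axis=2)<90)&(d>0)
    for nm,m in(("amber",near&(H<15)&(S>170)&(V>50)&(W[...,2]>20)),("brass",near&(H>16)&(H<30)&(S>110)&(W[...,2]>30))):
        m=m.astype(np.uint8); c,l,st,ce=cv2.connectedComponentsWithStats(m)
        if c<2: continue
        i=1+st[1:,4].argmax(); P=W[l==i]; med=np.median(P,0)
        if st[i,4]<15: continue
        r=least_squares(lambda c:np.linalg.norm(P-c,axis=1)-25,med-[0,0,15],loss="soft_l1")
        print(n,nm,st[i].tolist(),"med",med.round(1),"sph",r.x.round(1),np.abs(r.fun).mean().round(2))
E
python3 b.py lift
```

```text
3.2 [ 511.2 -368.1  173.6] [ 3.141e+00 -1.000e-03 -2.910e-01] [ 0.2 -0.5  0.2] 0.5575447372726343
scene amber [147, 298, 20, 17, 171] med [ 527.6 -374.   166.9] sph [ 511.5 -368.7  153.6] 1.04
top brass [420, 244, 8, 12, 43] med [ 481.  -350.2  166.8] sph [ 472.2 -369.2  156.2] 1.36
```

Emit:
move_arm(
  delta_pos=[
    [0, 0, 0.18],
    [0, 0, 0.18],
    [0, 0, 0.18],
    [0.022, 0.2245, 0],
    [0.022, 0.2245, 0],
    [0.022, 0.2245, 0],
    [0.022, 0.2245, 0],
    [0.022, 0.2245, 0],
    [0.022, 0.2245, 0],
    [0.022, 0.2245, 0],
  ],
  delta_rot=[
    [0, 0, 0.082],
    [0, 0, 0.082],
    [0, 0, 0.082],
    [0, 0, 0.082],
    [0, 0, 0.082],
    [0, 0, 0.082],
    [0, 0, 0.082],
    [0, 0, 0.082],
    [0, 0, 0.082],
    [0, 0, 0.084],
  ],
  grip=[0.3, 0.3, 0.3, 0.3, 0.3, 0.3, 0.3, 0.3, 0.3, 0.3],
)

```text
t: 4.3
tool_pos: [534.1, -130.8, 252.2]
eef_rot: [3.141, -0.0, 0.122]
wrist_force: [-0.3, 1.0, -0.8]
grip_width: 0.558
```

Emit:
move_arm(
  delta_pos=[
    [0.022, 0.2245, 0],
    [0.022, 0.2245, 0],
    [0.022, 0.2245, 0],
    [0, 0, 0],
    [0, 0, 0],
    [0, 0, 0],
    [0, 0, 0],
    [0, 0, 0],
    [0, 0, 0],
  ],
  delta_rot=[
    [0, 0, 0],
    [0, 0, 0],
    [-0.159, -0.019, 0],
    [-0.159, -0.019, 0],
    [-0.159, -0.019, 0],
    [-0.159, -0.019, 0],
    [-0.159, -0.019, 0],
    [0, 0, 0],
    [0, 0, 0],
  ],
  grip=[0.3, 0.3, 0.3, 0.3, 0.3, 0.3, 0.3, 0.3, 0.3],
)

```text
t: 5.2
tool_pos: [544.1, -30.5, 251.9]
eef_rot: [2.743, 0.001, 0.122]
wrist_force: [0.3, -0.5, -0.1]
grip_width: 0.56
```

```bash
python3 b.py hover
python3 - <<'E'
import cv2;a,b=[cv2.imread(f"pics/{n}_hover.png") for n in("scene","top")]
cv2.imwrite("pics/both2.png",cv2.resize(cv2.hconcat([a[120:320,130:330],b[120:320,200:400]]),(800,400)))
E
```

```text
5.2 [544.1 -30.5 251.9] [2.743e+00 1.000e-03 1.220e-01] [ 0.3 -0.5 -0.1] 0.5597615874020372
scene amber [257, 188, 13, 17, 124] med [562.5 -42.2 246.7] sph [544.5 -39.5 234.4] 3.99
scene brass [277, 163, 10, 8, 26] med [568.8  21.7 298.8] sph [575.2  -0.9 301.1] 1.54
top amber [293, 205, 5, 9, 33] med [550.8 -29.9 256.5] sph [546.6 -44.  236.3] 5.51
top brass [295, 225, 12, 17, 181] med [500.3 -44.4 244.2] sph [501.4 -45.  222.4] 2.0
```

View pics/both2.png

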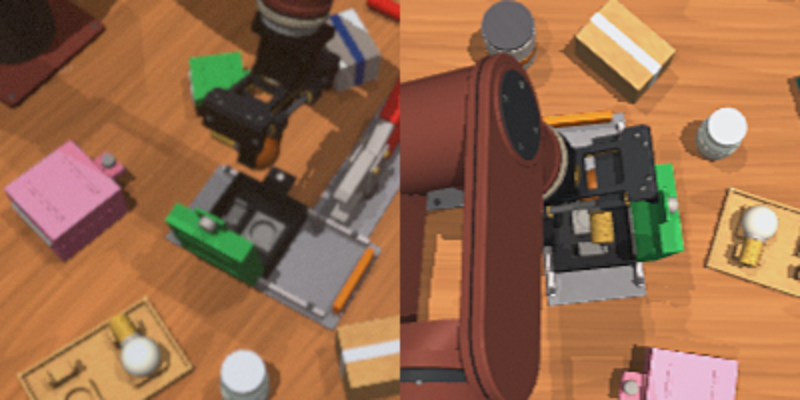

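Emit:
move_arm(
  delta_pos=[
    [0, 0, -0.18],
    [0, 0, -0.18],
    [0, 0, -0.18],
    [0, 0, -0.18],
    [0, 0, -0.15],
    [0, 0, -0.12],
    [0, 0, -0.08],
    [0, 0, -0.06],
    [0, 0, 0],
    [0, 0, 0],
  ],
  delta_rot=[
    [0, 0, 0],
    [0, 0, 0],
    [0, 0, 0],
    [0, 0, 0],
    [0, 0, 0],
    [0, 0, 0],
    [0, 0, 0],
    [0, 0, 0],
    [0, 0, 0],
    [0, 0, 0],
  ],
  grip=[0.3, 0.3, 0.3, 0.3, 0.3, 0.3, 0.3, 0.3, 0.3, 0.3],
)

```text
t: 6.3
tool_pos: [544.8, -31.2, 83.2]
eef_rot: [2.741, -0.0, 0.12]
wrist_force: [0.3, -0.1, -0.8]
grip_width: 0.558
```

```bash
python3 b.py low
python3 - <<'E'
import cv2;a,b=[cv2.imread(f"pics/{n}_low.png") for n in("scene","top")]
cv2.imwrite("pics/both3.png",cv2.resize(cv2.hconcat([a[170:290,200:320],b[170:290,250:370]]),(800,400),interpolation=cv2.INTER_CUBIC))
E
```

```text
6.3 [544.8 -31.2  83.2] [ 2.741 -0.     0.12 ] [ 0.3 -0.1 -0.8] 0.5577689372452165
scene amber [260, 226, 10, 11, 51] med [565.1 -42.9  77.1] sph [544.1 -42.   68. ] 5.09
scene brass [278, 203, 7, 7, 20] med [569.5  22.2 130.7] sph [568.4  45.1 121.9] 2.16
top amber [291, 217, 3, 9, 26] med [553. -30.  87.] sph [546.1 -38.2  64.6] 3.85
top brass [292, 235, 10, 14, 127] med [501.3 -44.2  75.7] sph [502.1 -46.6  54.1] 2.27
```

View pics/both3.png

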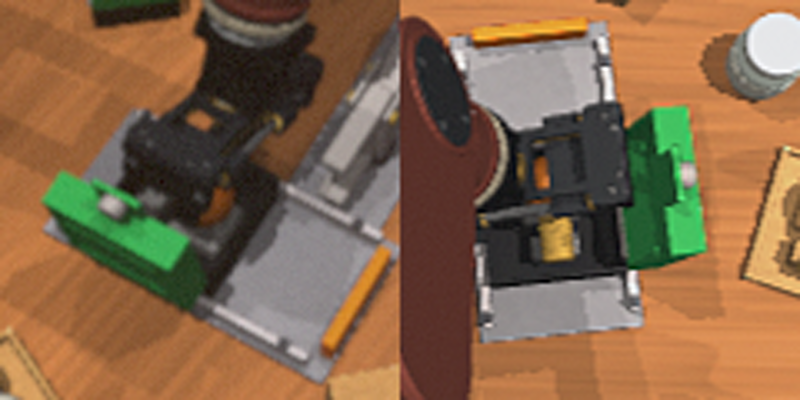

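The tilted gripper clears the lid: its corner is at about (622,190) in the right half, just inside the lid. The brass neck is over the saddle. Next is a slow descent while I watch the wrist force.

Emit:
move_arm(
  delta_pos=[
    [0, 0, -0.04],
    [0, 0, -0.04],
    [0, 0, -0.03],
    [0, 0, -0.01],
    [0, 0, 0],
  ],
  delta_rot=[
    [0, 0, 0],
    [0, 0, 0],
    [0, 0, 0],
    [0, 0, 0],
    [0, 0, 0],
  ],
  grip=[0.3, 0.3, 0.3, 0.3, 0.3],
)

```text
t: 6.9
tool_pos: [543.9, -30.9, 64.0]
eef_rot: [2.741, 0.002, 0.121]
wrist_force: [0.3, 0.6, 0.1]
grip_width: 0.56
```

Emit:
move_arm(
  delta_pos=[
    [0, 0, -0.007],
    [0, 0, 0],
  ],
  delta_rot=[
    [0, 0, 0],
    [0, 0, 0],
  ],
  grip=[0.3, 0.3],
)

```text
t: 7.1
tool_pos: [544.3, -30.9, 63.5]
eef_rot: [2.741, 0.001, 0.121]
wrist_force: [0.2, 0.1, -0.2]
grip_width: 0.558
```

Emit:
move_arm(
  delta_pos=[
    [0, 0, -0.008],
    [0, 0, 0],
  ],
  delta_rot=[
    [0, 0, 0],
    [0, 0, 0],
  ],
  grip=[0.3, 0.3],
)

```text
t: 7.3
tool_pos: [544.2, -31.0, 62.2]
eef_rot: [2.741, 0.001, 0.121]
wrist_force: [-0.7, -0.2, -0.4]
grip_width: 0.564
```

Emit:
move_arm(
  delta_pos=[
    [0, 0, -0.006],
    [0, 0, 0],
  ],
  delta_rot=[
    [0, 0, 0],
    [0, 0, 0],
  ],
  grip=[0.3, 0.3],
)

```text
t: 7.5
tool_pos: [544.2, -31.0, 61.3]
eef_rot: [2.741, 0.001, 0.121]
wrist_force: [0.3, 0.0, 0.1]
grip_width: 0.56
```

Emit:
move_arm(
  delta_pos=[
    [0, 0, -0.006],
    [0, 0, 0],
  ],
  delta_rot=[
    [0, 0, 0],
    [0, 0, 0],
  ],
  grip=[0.3, 0.3],
)

```text
t: 7.7
tool_pos: [544.4, -31.0, 60.7]
eef_rot: [2.741, 0.001, 0.121]
wrist_force: [-0.3, 0.1, 1.7]
grip_width: 0.561
```

Light contact (1.7 N). Release gradually.

Emit:
move_arm(
  delta_pos=[
    [0, 0, 0],
    [0, 0, 0],
    [0, 0, 0],
    [0, 0, 0],
    [0, 0, 0],
    [0, 0, 0],
  ],
  delta_rot=[
    [0, 0, 0],
    [0, 0, 0],
    [0, 0, 0],
    [0, 0, 0],
    [0, 0, 0],
    [0, 0, 0],
  ],
  grip=[0.57, 0.6, 0.64, 0.68, 0.7, 0.7],
  grip_force=10,
)

```text
t: 8.3
tool_pos: [544.2, -30.9, 60.5]
eef_rot: [2.741, 0.001, 0.121]
wrist_force: [0.4, 0.3, -1.3]
grip_width: 0.692
```

Emit:
move_arm(
  delta_pos=[
    [-0.001, 0.008, 0.04],
    [-0.002, 0.016, 0.08],
    [-0.002, 0.016, 0.08],
    [-0.002, 0.016, 0.08],
    [-0.002, 0.016, 0.08],
    [0, 0, 0.2],
    [0, 0, 0.25],
    [0, 0, 0.25],
    [0, 0, 0.25],
    [0, 0, 0.1],
  ],
  delta_rot=[
    [0, 0, 0],
    [0, 0, 0],
    [0, 0, 0],
    [0, 0, 0],
    [0, 0, 0],
    [0, 0, 0],
    [0, 0, 0],
    [0, 0, 0],
    [0, 0, 0],
    [0, 0, 0],
  ],
  grip=[0.7, 0.7, 0.7, 0.7, 0.7, 0.7, 0.6, 0.4, 0.2, 0],
)

```text
t: 9.3
tool_pos: [544.6, -19.9, 277.7]
eef_rot: [2.74, -0.007, 0.121]
wrist_force: [1.0, -0.0, 0.9]
grip_width: 0.421
```

Run:
```python
from h import *
from scipy.optimize import least_squares
o=get_obs(); print(o["t"],o["tool_pos"].round(1))
for n in("scene","top"):
    im,d=snapshot(n); cv2.imwrite(f"pics/{n}4.png",im[:,:,::-1]); W=cloud(n,d); H,S,V=[a.astype(int) for a in cv2.split(cv2.cvtColor(im,cv2.COLOR_RGB2HSV))]
    X,Y,Z=[W[...,i] for i in range(3)]; box=(X>440)&(X<600)&(Y>-110)&(Y<30)&(Z>25)&(Z<75)
    for nm,m in(("amber",box&(H<15)&(S>160)),("brass",box&(H>16)&(H<30)&(S>110))):
        P=W[m]; 
        if len(P)<10: print(n,nm,len(P)); continue
        med=np.median(P,0); r=least_squares(lambda c:np.linalg.norm(P-c,axis=1)-25,med-[0,0,15],loss="soft_l1"); print(n,nm,len(P),med.round(1),r.x.round(1),np.abs(r.fun).mean().round(2))
a,b=[cv2.imread(f"pics/{n}4.png") for n in("scene","top")]
cv2.imwrite("pics/both4.png",cv2.resize(cv2.hconcat([a[170:290,200:320],b[170:290,250:370]]),(800,400),interpolation=cv2.INTER_CUBIC))
```

```text
9.3 [544.6 -19.9 277.7]
scene amber 212 [551.8 -45.2  60.5] [545.3 -39.8  42.6] 1.87
scene brass 131 [501.2 -47.4  51.7] [500.5 -38.8  33.1] 6.09
top amber 159 [539.9 -36.5  61.7] [545.6 -39.8  42.6] 1.13
top brass 125 [498.6 -43.3  52.7] [502.4 -48.1  31.4] 2.11
```

View pics/both4.png

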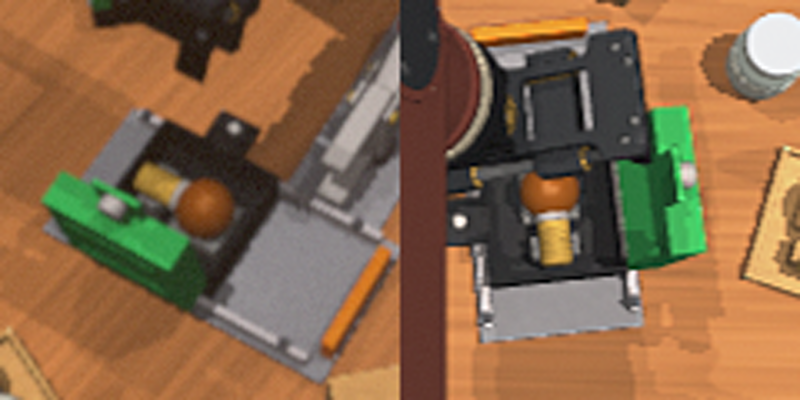

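The bulb sits in the dimple with its neck in the saddle: globe centre about (545.4,-39.8,43), neck pointing to -x. Next I go behind the lid.

Emit:
move_arm(
  delta_pos=[
    [-0.04, -0.189, 0],
    [-0.04, -0.189, 0],
    [-0.04, -0.189, 0],
    [-0.04, -0.189, 0],
    [-0.04, -0.189, 0],
    [-0.037, -0.189, 0],
    [0, 0, -0.2],
    [0, 0, -0.2],
    [0, 0, -0.2],
    [0, 0, -0.165],
  ],
  delta_rot=[
    [0.132, 0.016, 0],
    [0.132, 0.016, 0],
    [0.132, 0.016, 0],
    [0.132, 0.016, 0],
    [0.132, 0.016, 0],
    [0.134, 0.016, 0],
    [0, 0, 0],
    [0, 0, 0],
    [0, 0, 0],
    [0, 0, 0],
  ],
  grip=[0, 0, 0, 0, 0, 0, 0, 0, 0, 0],
)

```text
t: 10.4
tool_pos: [505.1, -189.3, 152.7]
eef_rot: [-3.139, 0.005, 0.12]
wrist_force: [-0.8, -0.3, -0.6]
grip_width: 0.009
```

Emit:
move_arm(
  delta_pos=[
    [0, 0, 0.05],
    [-0.012, 0.1, 0],
    [-0.006, 0.05, 0],
    [-0.006, 0.05, 0],
    [-0.006, 0.05, 0],
    [-0.006, 0.05, 0],
    [-0.006, 0.05, 0],
    [-0.006, 0.05, 0],
  ],
  delta_rot=[
    [0, 0, 0],
    [0, 0, 0],
    [0, 0, 0],
    [0, 0, 0],
    [0, 0, 0],
    [0, 0, 0],
    [0, 0, 0],
    [0, 0, 0],
  ],
  grip=[0, 0, 0, 0, 0, 0, 0, 0],
)

```text
t: 11.2
tool_pos: [500.1, -129.6, 164.9]
eef_rot: [3.141, 0.0, 0.121]
wrist_force: [0.2, -0.6, -0.3]
grip_width: 0.002
```

Emit:
move_arm(
  delta_pos=[
    [-0.006, 0.05, 0],
    [-0.006, 0.05, 0],
    [-0.006, 0.05, 0],
    [-0.006, 0.05, 0],
    [0, 0, 0],
    [0, 0, 0],
  ],
  delta_rot=[
    [0, 0, 0],
    [0, 0, 0],
    [0, 0, 0],
    [0, 0, 0],
    [0, 0, 0],
    [0, 0, 0],
  ],
  grip=[0, 0, 0, 0, 0, 0],
)

```text
t: 11.8
tool_pos: [496.6, -100.1, 164.7]
eef_rot: [3.141, 0.001, 0.121]
wrist_force: [-0.3, 0.2, -0.3]
grip_width: 0.007
```

```bash
cat > g.py <<'E'
from h import *
import sys
o=get_obs(); print(o["t"],o["tool_pos"].round(1),o["wrist_force"].round(1))
for n in("scene","top"):
    im,d=snapshot(n); cv2.imwrite(f"pics/{n}{sys.argv[1]}.png",im[:,:,::-1]); np.savez(f"{n}3.npz",im=im,d=d); W=cloud(n,d); H,S,V=[a.astype(int) for a in cv2.split(cv2.cvtColor(im,cv2.COLOR_RGB2HSV))]
    m=(H>50)&(H<75)&(S>120)&(W[...,0]>420)&(W[...,0]<720)&(W[...,1]>-190)&(W[...,1]<60)&(W[...,2]>30)&(W[...,2]<220)
    P=W[m]
    if len(P)>20:
        T=P[abs(P[:,2]-np.median(P[:,2]))<6]; r=cv2.minAreaRect(T[:,:2].astype(np.float32))
        print(n,len(P),"z pct",np.percentile(P[:,2],[2,25,50,75,98]).round(1),"med",np.median(P,0).round(1),"rect",np.round(r[0],1),np.round(r[1],1),round(r[2],2))
E
python3 g.py 5
```

```text
11.8 [ 496.6 -100.1  164.7] [-0.3  0.2 -0.3]
scene 1542 z pct [ 67.9  90.2 113.6 139.6 155.6] med [544.  -81.4 113.6] rect [546.2 -80.4] [100.9  38.7] 27.01
top 253 z pct [123.  137.3 142.4 147.2 157. ] med [562.3 -39.5 142.4] rect [558.8 -36.8] [45.9 33.3] 0.97
```

Emit:
move_arm(
  delta_pos=[
    [0, 0, 0],
    [0, 0, 0],
    [0, 0, 0],
    [0, 0, 0],
    [0, 0, 0],
    [0, 0, 0],
    [0, 0, 0],
    [0, 0, 0],
  ],
  delta_rot=[
    [0, 0, 0],
    [0, 0, 0],
    [0, 0, 0],
    [0, 0, 0],
    [0, 0, 0],
    [0, 0, 0],
    [0, 0, 0],
    [0, 0, 0],
  ],
  grip=[0, 0, 0, 0, 0, 0, 0, 0],
)

```text
t: 12.7
tool_pos: [496.6, -100.2, 164.8]
eef_rot: [3.141, 0.0, 0.121]
wrist_force: [0.0, -0.0, 0.6]
grip_width: 0.009
```

```bash
python3 g.py 6
```

```text
12.7 [ 496.6 -100.2  164.8] [ 0.  -0.   0.6]
scene 1625 z pct [54.3 72.8 74.4 76.  78.9] med [532.3 -45.   74.4] rect [529.9 -42.4] [109.7 118.3] 8.54
top 690 z pct [48.3 71.9 74.  75.6 78.2] med [ 5.408e+02 -5.000e-01  7.400e+01] rect [524.8 -29. ] [110.7  87.6] 7.34
```

The lid is shut, with its top at z of about 75 in both views. Now I go behind the case's rear face.

Emit:
move_arm(
  delta_pos=[
    [-0.12, 0.107, 0],
    [-0.12, 0.107, 0],
    [-0.12, 0.107, 0],
    [0, 0, -0.2],
    [0, 0, -0.2],
    [0, 0, -0.2],
    [0, 0, -0.15],
    [0, 0, -0.06],
    [0, 0, 0],
  ],
  delta_rot=[
    [0, 0, 0],
    [0, 0, 0],
    [0, 0, 0],
    [0, 0, 0],
    [0, 0, 0],
    [0, 0, 0],
    [0, 0, 0],
    [0, 0, 0],
    [0, 0, 0],
  ],
  grip=[0, 0, 0, 0, 0, 0, 0, 0, 0],
)

```text
t: 13.7
tool_pos: [441.5, -51.8, 42.2]
eef_rot: [-3.141, 0.003, 0.121]
wrist_force: [-1.3, -0.2, -0.6]
grip_width: 0.008
```

Emit:
move_arm(
  delta_pos=[
    [0.05, 0.006, 0],
    [0.05, 0.006, 0],
    [0.05, 0.006, 0],
    [0.06, 0.0073, 0],
    [0.06, 0.0073, 0],
    [0.06, 0.0073, 0],
    [0.06, 0.0073, 0],
  ],
  delta_rot=[
    [0, 0, 0],
    [0, 0, 0],
    [0, 0, 0],
    [0, 0, 0],
    [0, 0, 0],
    [0, 0, 0],
    [0, 0, 0],
  ],
  grip=[0, 0, 0, 0, 0, 0, 0],
)

```text
t: 14.4
tool_pos: [501.5, -45.0, 43.9]
eef_rot: [3.141, 0.002, 0.121]
wrist_force: [-5.7, -0.5, 3.9]
grip_width: 0.007
```

Emit:
move_arm(
  delta_pos=[
    [0.05, 0.006, 0],
    [0.05, 0.006, 0],
    [0.05, 0.006, 0],
    [0.05, 0.006, 0],
    [0.05, 0.006, 0],
    [0.03, 0.0036, 0],
    [0, 0, 0],
  ],
  delta_rot=[
    [0, 0, 0],
    [0, 0, 0],
    [0, 0, 0],
    [0, 0, 0],
    [0, 0, 0],
    [0, 0, 0],
    [0, 0, 0],
  ],
  grip=[0, 0, 0, 0, 0, 0, 0],
)

```text
t: 15.1
tool_pos: [544.3, -39.9, 43.6]
eef_rot: [3.141, -0.001, 0.121]
wrist_force: [0.3, -0.2, 0.6]
grip_width: 0.007
```

```bash
python3 g.py 7
```

```text
15.1 [544.3 -39.9  43.6] [ 0.3 -0.2  0.6]
scene 1492 z pct [53.9 72.9 74.4 75.8 78.9] med [622.5 -34.5  74.4] rect [612.6 -32.3] [113.  116.9] 6.53
top 63 z pct [42.  52.5 73.8 74.8 77.7] med [649.   26.3  73.8] rect [661.7 -22.2] [ 23.3 112.7] 16.11
```

Emit:
move_arm(
  delta_pos=[
    [0.02, 0.0024, 0],
    [0.02, 0.0024, 0],
    [0.013, 0.0016, 0],
  ],
  delta_rot=[
    [0, 0, 0],
    [0, 0, 0],
    [0, 0, 0],
  ],
  grip=[0, 0, 0],
)

```text
t: 15.5
tool_pos: [550.4, -39.0, 43.2]
eef_rot: [3.141, 0.002, 0.121]
wrist_force: [-6.8, -1.0, 4.0]
grip_width: 0.004
```

Emit:
move_arm(
  delta_pos=[
    [0.013, 0.0016, 0],
    [0.013, 0.0016, 0],
  ],
  delta_rot=[
    [0, 0, 0],
    [0, 0, 0],
  ],
  grip=[0, 0],
)

```text
t: 15.7
tool_pos: [554.3, -38.6, 43.2]
eef_rot: [3.141, 0.002, 0.121]
wrist_force: [-5.1, 0.1, 4.2]
grip_width: 0.006
```

Emit:
move_arm(
  delta_pos=[
    [0.013, 0.0016, 0],
    [0.013, 0.0016, 0],
  ],
  delta_rot=[
    [0, 0, 0],
    [0, 0, 0],
  ],
  grip=[0, 0],
)

```text
t: 15.9
tool_pos: [558.2, -38.1, 43.2]
eef_rot: [3.141, 0.002, 0.121]
wrist_force: [-5.1, -0.7, 3.6]
grip_width: 0.006
```

Emit:
move_arm(
  delta_pos=[
    [0.013, 0.0016, 0],
    [0.007, 0.0008, 0],
  ],
  delta_rot=[
    [0, 0, 0],
    [0, 0, 0],
  ],
  grip=[0, 0],
)

```text
t: 16.1
tool_pos: [558.2, -38.0, 42.8]
eef_rot: [-3.141, 0.009, 0.121]
wrist_force: [-21.4, -3.8, 15.9]
grip_width: 0.008
```

Force rose to 21 N with no further travel, so the case is against the stop. Back off, go up, and check.

Emit:
move_arm(
  delta_pos=[
    [-0.05, -0.006, 0],
    [-0.15, -0.018, 0],
    [-0.1, -0.012, 0.1],
    [0, 0, 0.25],
    [0, 0, 0.3],
    [0, 0, 0.3],
    [0, 0.25, 0.1],
    [0, 0, 0],
  ],
  delta_rot=[
    [0, 0, 0],
    [0, 0, 0],
    [0, 0, 0],
    [0, 0, 0],
    [0, 0, 0],
    [0, 0, 0],
    [0, 0, 0],
    [0, 0, 0],
  ],
  grip=[0, 0, 0, 0, 0, 0, 0, 0],
)

```text
t: 16.9
tool_pos: [519.4, -3.3, 205.1]
eef_rot: [3.141, -0.008, 0.123]
wrist_force: [-0.3, -0.0, 0.0]
grip_width: 0.009
```

```bash
python3 g.py 8
python3 - <<'E'
from h import *
a,b=[cv2.imread(f"pics/{n}8.png") for n in("scene","top")]
cv2.imwrite("pics/both8.png",cv2.resize(cv2.hconcat([a[130:290,220:380],b[140:300,170:330]]),(800,400),interpolation=cv2.INTER_CUBIC))
z=np.load("scene3.npz"); W=cloud("scene",z["d"]); H,S,V=[c.astype(int) for c in cv2.split(cv2.cvtColor(z["im"],cv2.COLOR_RGB2HSV))]
Q=W[((H<8)|(H>174))&(S>190)&(V>120)&(W[...,2]>60)&(W[...,1]<350)&(W[...,1]>100)&(W[...,0]>500)]
for lo in range(160,280,20):
    s=Q[(Q[:,1]>=lo)&(Q[:,1]<lo+20)]
    if len(s)>5: print(lo,len(s),np.median(s,0).round(1),np.percentile(s[:,0],[5,95]).round(1),np.percentile(s[:,2],95).round(1))
E
```

```text
16.9 [519.4  -3.3 205.1] [-0.3 -0.   0. ]
scene 1732 z pct [53.8 73.  74.6 76.  78.8] med [629.3 -32.7  74.6] rect [626.3 -30.1] [111.8 117.3] 7.28
160 36 [602.  175.7 112.6] [589.7 612.5] 118.5
180 79 [599.1 189.9 118.4] [587.7 612.1] 126.5
200 80 [597.9 209.3 129.3] [583.4 609.4] 134.7
220 81 [594.1 229.6 139. ] [581.7 605.8] 145.9
240 54 [592.2 247.4 146.8] [579.6 603.5] 150.2
```

View pics/both8.png

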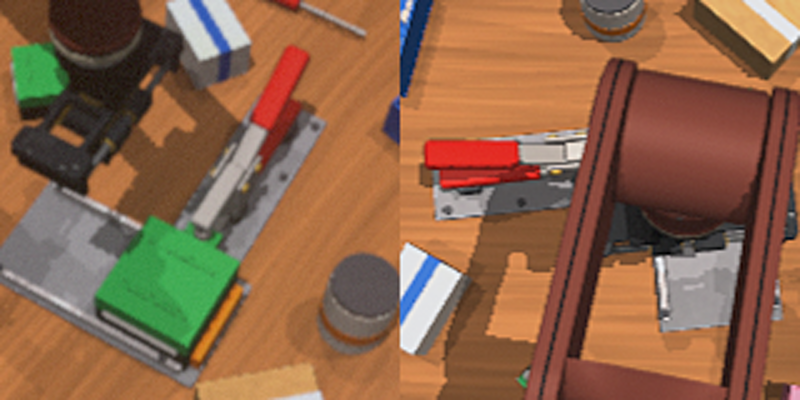

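The closed case is against the orange stop, and the stud's tongue is under the jaw at about (205,230) in the left half. Now over to the handle.

Emit:
move_arm(
  delta_pos=[
    [0.0605, 0.193, 0],
    [0.0605, 0.193, 0],
    [0.0605, 0.193, 0],
    [0.0605, 0.193, 0],
    [0.0605, 0.193, 0],
    [0.0605, 0.193, 0],
    [0.0605, 0.193, 0],
    [0.0605, 0.193, 0],
    [0, 0, -0.1],
    [0, 0, 0],
  ],
  delta_rot=[
    [0, 0, 0],
    [0, 0, 0],
    [0, 0, 0],
    [0, 0, 0],
    [0, 0, 0],
    [0, 0, 0],
    [0, 0, 0],
    [0, 0, 0],
    [0, 0, 0],
    [0, 0, 0],
  ],
  grip=[0, 0, 0, 0, 0, 0, 0, 0, 0, 0],
)

```text
t: 18.0
tool_pos: [587.4, 225.1, 181.2]
eef_rot: [3.14, 0.007, 0.122]
wrist_force: [-1.0, -0.8, -0.8]
grip_width: 0.003
```

Emit:
move_arm(
  delta_pos=[
    [0, 0, -0.05],
    [0, 0, -0.05],
    [0, 0, -0.05],
    [0, 0, -0.05],
    [0, 0, -0.05],
    [0, 0, 0],
  ],
  delta_rot=[
    [0, 0, 0],
    [0, 0, 0],
    [0, 0, 0],
    [0, 0, 0],
    [0, 0, 0],
    [0, 0, 0],
  ],
  grip=[0, 0, 0, 0, 0, 0],
)

```text
t: 18.6
tool_pos: [589.1, 225.6, 147.1]
eef_rot: [3.141, 0.002, 0.121]
wrist_force: [0.2, -2.4, 1.7]
grip_width: 0.007
```

Contact. Press down steadily.

Emit:
move_arm(
  delta_pos=[
    [0, 0, -0.03],
    [0, 0, -0.03],
    [0, 0, -0.03],
    [0, 0, -0.03],
    [0, 0, -0.03],
    [0, 0, -0.01],
    [0, 0, 0],
  ],
  delta_rot=[
    [0, 0, 0],
    [0, 0, 0],
    [0, 0, 0],
    [0, 0, 0],
    [0, 0, 0],
    [0, 0, 0],
    [0, 0, 0],
  ],
  grip=[0, 0, 0, 0, 0, 0, 0],
)

```text
t: 19.3
tool_pos: [589.7, 228.2, 126.3]
eef_rot: [-3.139, -0.001, 0.121]
wrist_force: [-4.0, 6.3, 12.8]
grip_width: 0.005
```

Emit:
move_arm(
  delta_pos=[
    [0, 0, -0.014],
    [0, 0, 0],
  ],
  delta_rot=[
    [0, 0, 0],
    [0, 0, 0],
  ],
  grip=[0, 0],
)

```text
t: 19.5
tool_pos: [589.8, 226.9, 122.8]
eef_rot: [-3.141, -0.001, 0.122]
wrist_force: [0.9, 2.0, 3.7]
grip_width: 0.002
```

Emit:
move_arm(
  delta_pos=[
    [0, 0, -0.014],
    [0, 0, 0],
  ],
  delta_rot=[
    [0, 0, 0],
    [0, 0, 0],
  ],
  grip=[0, 0],
)

```text
t: 19.7
tool_pos: [589.6, 226.1, 119.8]
eef_rot: [3.141, 0.0, 0.121]
wrist_force: [0.0, 2.2, 4.0]
grip_width: 0.008
```

Emit:
move_arm(
  delta_pos=[
    [0, 0, -0.014],
    [0, 0, -0.014],
    [0, 0, 0],
  ],
  delta_rot=[
    [0, 0, 0],
    [0, 0, 0],
    [0, 0, 0],
  ],
  grip=[0, 0, 0],
)

```text
t: 20.0
tool_pos: [589.5, 226.1, 115.6]
eef_rot: [3.141, 0.0, 0.121]
wrist_force: [0.4, 3.0, 4.9]
grip_width: 0.007
```

Emit:
move_arm(
  delta_pos=[
    [0, 0, 0.05],
    [0, 0, 0.1],
    [0, 0, 0.15],
    [0, 0, 0.2],
    [0, 0, 0.2],
    [-0.2, 0, 0.2],
    [-0.3, 0, 0],
    [-0.3, 0, 0],
    [0, 0, 0],
    [0, 0, 0],
  ],
  delta_rot=[
    [0, 0, 0],
    [0, 0, 0],
    [0, 0, 0],
    [0, 0, 0],
    [0, 0, 0],
    [0, 0, 0],
    [0, 0, 0],
    [0, 0, 0],
    [0, 0, 0],
    [0, 0, 0],
  ],
  grip=[0, 0, 0, 0, 0, 0, 0, 0, 0, 0],
)

```text
t: 21.0
tool_pos: [468.5, 225.8, 251.4]
eef_rot: [3.141, 0.0, 0.122]
wrist_force: [0.1, -1.0, 0.2]
grip_width: 0.008
```

```bash
python3 g.py 9
python3 - <<'E'
from h import *
a,b=[cv2.imread(f"pics/{n}9.png") for n in("scene","top")]
cv2.imwrite("pics/both9.png",cv2.resize(cv2.hconcat([a[130:290,220:380],b[140:300,170:330]]),(800,400),interpolation=cv2.INTER_CUBIC))
for n in("scene","top"):
    z=np.load(n+"3.npz"); W=cloud(n,z["d"]); H,S,V=[c.astype(int) for c in cv2.split(cv2.cvtColor(z["im"],cv2.COLOR_RGB2HSV))]
    Q=W[((H<8)|(H>174))&(S>190)&(V>120)&(W[...,2]>60)&(W[...,1]<350)&(W[...,1]>100)&(W[...,0]>500)]
    for lo in (180,220,240):
        s=Q[(Q[:,1]>=lo)&(Q[:,1]<lo+20)]
        if len(s)>5: print(n,lo,np.median(s,0).round(1))
    # stud region height
    m=(V>140)&(S<50)&(abs(W[...,0]-613)<20)&(W[...,1]>28)&(W[...,1]<62)&(W[...,2]>40)
    if m.sum(): print(n,"stud",m.sum(),np.percentile(W[m][:,2],[10,50,90]).round(1))
    w=(S<50)&(V>130)&(abs(W[...,0]-539)<60)&(abs(W[...,1]+278)<50)&(W[...,2]>40)&(W[...,2]<66)
    print(n,"white",np.median(W[w],0).round(1))
E
```

```text
21.0 [468.5 225.8 251.4] [ 0.1 -1.   0.2]
scene 1733 z pct [54.8 72.9 74.5 76.  79.1] med [629.3 -32.4  74.5] rect [626.8 -30.4] [111.3 116.9] 7.35
top 1763 z pct [49.7 73.  74.5 75.8 78.5] med [619.9 -26.3  74.5] rect [624.7 -29.1] [112.6 111.7] 7.13
scene 180 [600.4 190.5 119.5]
scene 220 [594.2 230.1 139.5]
scene 240 [592.4 246.9 146.4]
scene stud 58 [89.3 91.7 93.2]
scene white [ 544.  -280.2   54.5]
top 180 [595.4 189.9 118.6]
top 220 [590.4 229.7 139.2]
top 240 [588.9 249.1 146.7]
top stud 73 [88.9 91.2 93.7]
top white [ 536.3 -273.    54.4]
```

View pics/both9.png

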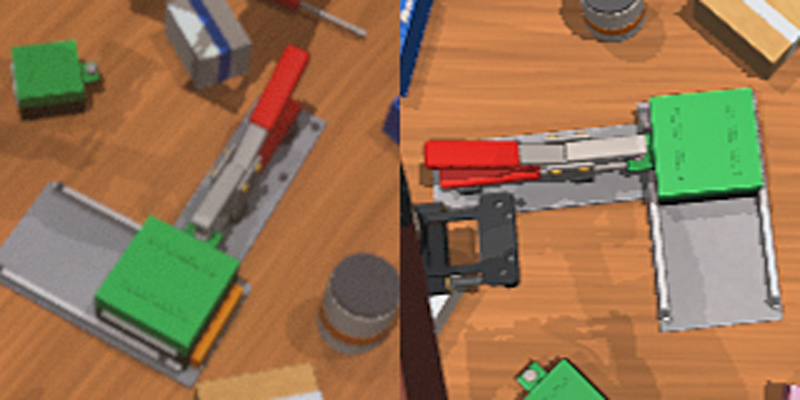

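The handle is back up (z 139 and 147, as before the press) and the case hasn't moved. The grey stud that was visible under the jaw at about (205,230) is gone from view, and the press force fell from 13 N to 4 N as it gave way. Handing in.

```bash
python3 -c "
from cell import *
print(hand_in()); print(get_obs()['t'])"
```

```text
the job is handed in; nothing more can be done
None
the job is handed in; nothing more can be done
```

All steps were carried out and the job was handed in after about 21 s of robot time. No verdict was given, and I could not see the snapped stud directly.

**What I did:** I gripped the amber bulb with 25 N and tilted the gripper 0.4 rad so its body cleared the open lid. I set the bulb in the pocket with 1.7 N of contact and pushed the lid over from behind. I then slid the case until the force rose from about 5 to 21 N at the stop, pressed the handle, let it spring back, and moved clear.

**Last checks:**
- **Bulb:** before the lid closed, the globe centre was within about 1 mm of the pocket by both cameras, with the neck in the saddle. It was not seen again once the lid was shut.
- **Lid:** its top is flat at z of about 75 mm, which matches shut.
- **Case:** it did not move when the handle was pressed. The two cameras differ by about 2 mm on its position, and my first estimate of home from the images was about 4 mm short of where the stop was felt.
- **Stud:** the jaw hides it. I take it as snapped because the press force fell from 12.8 to 3.7 N, and it is no longer visible under the jaw.
- **Handle:** it is back at its starting height.
- **White bulb:** it is within about 1 mm of where it was.

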